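# Prop the sprung hood open and move the setting block to its rest

## Robot

A 6-joint arm with a two-finger parallel gripper is mounted at the origin on a cart in front of the work surface, level with it; the furniture and walls round the work are solid. World frame = base frame: x ahead of the robot, y to its left, z up, the work surface at z = 0. Lengths are in m, angles in rad, forces in N, time in s.
With the tool pointing down it reaches from about 0.35 to 0.775 m from the base axis. Payload 5.5 kg.
Tool frame: the origin (TCP) lies between the finger pads; the fingertips stand 22 mm ahead of it and the grasp point (between the pads) lies 3 mm ahead of it; z points along the fingers, y is the line along which they close (so a half turn about z gives the same grasp; the last joint's range is limited). The gripper opens to 85 mm and grips with 20 to 120 N. Pads are 22 mm wide; open, the fingers measure 114 mm over their backs; the gripper's body (76 mm by 85 mm) begins 54 mm behind the grasp point. The pads swing forward as they close: fully open they stand 13 mm farther back than shut.
Start: joints at [-1.302, 0.313, 0.046, 1.304, 0, 1.431], TCP at [0.229, -0.528, 0.253] pointing down, gripper open.
Joint ranges: [-2.76, 2.76], [-0.86, 1.69], [-1.03, 1.26], [-2.2, 2.34], [-1.47, 1.5], [-3.14, 3.14]. Speed limits (rad/s): [2.57, 2.57, 3.14, 3.14, 3.14, 3.14].

## Interface

Orientations are given as a unit quaternion [w, x, y, z].
In Python, from workcell import env, viewer gives the robot as it stands (env), with the cameras (viewer).
- The arm moves only by the shell command python3 nudge.py [OPENING] [FORCE], which reads ROWS from standard input. ROWS is a JSON object with one list for each field, all of the same length, 1 to 8, a row being the entries at one place: dx, dy, dz (the shift in shares of 0.75 m (1.0 is 0.75 m)), wx, wy, wz (a rotation vector in normalised numbers (1 is 2 pi rad)); each row is the pose to reach, as a shift and turn from the pose commanded when the command began, along the tool's axes at that moment; what a row does not reach only later rows make up. A row lasts 1/8 s, in which the tool goes at most 0.0625 m and 0.188 rad, less where a joint would pass 70% of its speed; a pose out of reach is approached as far as the arm can. OPENING is the finger opening in m, set as the command begins (- or left out keeps the last). The fingers move at their own pace and stop on an object; FORCE is the grip in N (left out, the last holds). Time passes only in rows, so rows that do not move let the fingers close. It prints the time, the measured TCP pose, the force, the opening and the grip force at its end. Input that does not fit is refused with a message, and nothing moves.
- env.get_state(): the state, without advancing time (a new reading comes with each control period).
- viewer.read_camera(name): name is "side" or "top" or "wrist"; returns a dict with "image" (420x560x3 uint8, red, green, blue), "K" (3x3 intrinsics, pixels), "D" ([k1, k2, p1, p2, k3] as OpenCV has them; the pictures are not rectified), "R" (3x3) and "t" (3): a world point X has camera coordinates R X + t. Camera axes: x right, y down, z forward; pixel columns grow to the right and rows downward; lengths in m; the calibration is good to about 2 mm. A picture is of the moment at which its call begins. There is no depth.
- env.hand_in(): hands the job in; it is judged then, once.
The state is a dict: "clock": time; "joint_pos": joint angles; "qvel": joint speeds; "tau": joint torques, N m; "tcp_pos": TCP position; "orientation": TCP orientation; "wrist_force": force on the tool from outside, world axes, zero at the start; "ft_torque": the same for the moment, N m; "finger_gap": finger opening in m; "grip_force": force on a finger pad.
Only numpy, scipy, OpenCV 4.12 (cv2) and the standard library are available. Lean on these libraries where they do the work, as an engineer would, in place of code of your own. Each camera call takes 0.05 s, during which the arm holds its last target. There are 200 camera calls.

## Task

Swing the sprung blue hood wide open (about 80 degrees) by its yellow tail bar and prop it with the orange wedge, standing on the bench with its toe under the bar, so that the hood stays open by itself. Then take the brass block out by its ends, put it down upright on the bench and let go, take it again by its long sides and set it flat in the middle of the rest, lengthwise between the two green end stops. Leave the hood propped and the tub, knife and spring clamp undisturbed.

Things in the scene. Friction and masses are not known exactly. Their poses are not given: they have to be found in the camera images.
- station: Fixed grey base plate (x -80 to 12, y -12 to 130 mm), 8 mm thick, with a blue hood (96x153 mm, z 12 to 72 mm) on an upright hinge at its rear right corner. Origin: hinge axis at bench level, z up. Shut, the hood extends along -x (95 mm) and +y (150 mm). Fixed back wall at x 4 to 9, y 14 to 128 mm, top z 64 mm.
- channel (a point): Middle of the block's channel, on its floor (z 8 mm, the base plate); axes as the station's, at its x -50, y +75 mm. Two cheeks along y (56 mm long, 7 mm thick, 42 mm apart, tops at z 50 mm, level with the block's top) cover the block's long sides, so there it can be taken only by its ends.
- hood (a joint): Hood angle, rad: 0 shut, growing as it turns counter-clockwise seen from above (its left end swings to the front, then right); stop at 1.75. A spring shuts it: 0.21 Nm at 0, 0.44 Nm at 1.5 rad (1.1 to 2.2 N at the tail bar). At 1.2 or more the channel is free from above.
- hood_tail (a point): On the hood's yellow tail bar: lower edge of its pushing face, 200 mm from the hinge axis, 30 mm above the bench. The bar (10 mm thick, z 30 to 46 mm) runs radially from 150 to 240 mm off the hinge, along the station's +y when shut. The face lies in a plane through the hinge axis; point x points out of it, y away from the hinge. Push along -x to open.
- wedge: Loose orange wedge, 95 (x) x 40 mm (y), 0.45 kg. Origin: middle of underside. Heel block x -47.5 to -7.5 mm, 55 mm high, upright sides 40 mm apart, to grip. From it a ramp falls straight to a 10 mm high toe at x +47.5. On the bench, toe first along the opening motion, the toe goes under the tail bar, whose lower edge meets the ramp at x +23 mm; there it does not slip back.
- block: Loose brass block, 36 mm (x) by 62 mm (y) by 42 mm high, 0.35 kg, edges rounded, two dark dots on top. Origin: middle of its underside. It stands in the station's channel with its y along the station's y. The bench round world x 0.475, y -0.125 is always free to put it down; a fixed wooden clamp jig fills x 0.51 to 0.79, y -0.08 to 0.20.
- rest: Fixed rest: dark plate 56 mm (x) by 100 mm (y), 6 mm thick, with two green end stops, tops at z 49 mm, whose inner faces are 70 mm apart along y (at y -35 and +35 mm). Origin: middle of its underside, on the bench. The block stands on the plate (z 6 mm) in the middle with its length along the rest's y.
- tub: White tub of screws with blue lid, 61 mm across, 54 mm high; origin at the middle of its underside. Leave alone.
- knife: Yellow snap-off knife lying flat, 168 x 22 x 15 mm, long axis its y; origin at the middle of its underside. Leave alone.
- spring_clamp: Orange plastic spring clamp lying flat, 67 x 137 x 24 mm; origin at the middle of its underside. Leave alone.

How it is judged:
By the outcome, as a careful person would: the job done as asked, in the order asked, and still so for the second after the job is handed in, with the robot touching nothing.
It also fails if it takes over 69 s, if anything falls off the work surface, if the arm or the gripper's body presses on something with over 40 N, if the wrist force passes 120 N, or if a joint passes its speed limit or range.

## Working session

There is one attempt and no reset: what is moved stays moved. The work goes in short steps, Python scripts to look and compute and a shell command to move; the robot and the scene stay as the last step left them, time stands still between calls to the robot, and variables do not carry over. Pictures are saved under pics/ and viewed, at most 11 in all, crops included, and the job is handed in when it is done.

```bash
ls; mkdir -p pics; python3 - <<'E'
from workcell import env, viewer
import cv2,numpy as np
for n in("side","top"):
    c=viewer.read_camera(n); cv2.imwrite(f"pics/{n}0.png",c["image"][...,::-1])
    np.savez(f"{n}0.npz",**c); print(n,c["K"].round(1).tolist(),c["D"],c["R"].round(3).tolist(),c["t"].round(3))
s=env.get_state();print(s["clock"],s["tcp_pos"],s["orientation"])
E
```

```text
nudge.py
pics
workcell.py
side [[488.2, 0.0, 281.0], [0.0, 488.2, 208.5], [0.0, 0.0, 1.0]] [-0.05401185  0.          0.          0.          0.        ] [[-0.999, 0.051, 0.005], [0.015, 0.383, -0.924], [-0.049, -0.922, -0.384]] [ 0.607 -0.008  1.54 ]
top [[460.5, 0.0, 282.4], [0.0, 460.5, 206.6], [0.0, 0.0, 1.0]] [0.00845207 0.         0.         0.         0.        ] [[0.017, -1.0, 0.008], [-0.996, -0.018, -0.086], [0.086, -0.007, -0.996]] [0.061 0.626 1.32 ]
0.1 [ 0.22842198 -0.52719566  0.25246875] [-8.65802679e-04  9.79187125e-01  2.02957681e-01 -6.87601694e-05]
```

View pics/top0.png

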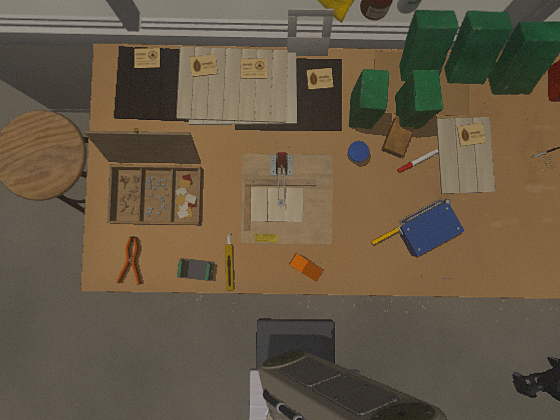

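View pics/side0.png

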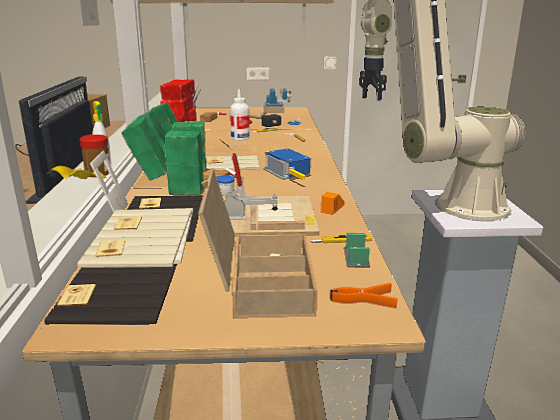

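Top view: hood at (432,228) with tail bar at (385,236), wedge (306,266), rest (196,269), tub (359,152), knife (230,263), spring clamp (131,260). Side view: the same things on the bench. Next I measure them.

```bash
cat > h.py <<'E'
import cv2,numpy as np
from scipy.spatial.transform import Rotation as Ro
def ray(c,uv):
    p=cv2.undistortPoints(np.array(uv,float).reshape(-1,1,2),c["K"],c["D"])[:,0]
    d=np.c_[p,np.ones(len(p))]@c["R"]; return -c["R"].T@c["t"],d
def onz(c,uv,z):
    o,d=ray(c,uv); return (o+d*((z-o[2])/d[:,2])[:,None])[:,:2]
def proj(c,X):
    return cv2.projectPoints(np.array(X,float).reshape(-1,1,3),cv2.Rodrigues(c["R"])[0],c["t"],c["K"],c["D"])[0][:,0]
def mask(c,lo,hi,box=None):
    m=cv2.inRange(cv2.cvtColor(c["image"],cv2.COLOR_RGB2HSV),np.array(lo),np.array(hi))
    if box:
        b=np.zeros_like(m);x0,y0,x1,y1=box;b[y0:y1,x0:x1]=1;m=m*b
    return m
def big(m):
    return max(cv2.findContours(m,cv2.RETR_EXTERNAL,cv2.CHAIN_APPROX_NONE)[0],key=cv2.contourArea)
def tool(s,target=None):
    """shift in tool axes from the current pose to a world point"""
    q=s["orientation"];r=Ro.from_quat([q[1],q[2],q[3],q[0]])
    return r.as_matrix().T@(np.array(target)-s["tcp_pos"])
E
python3 - <<'E'
from h import *
c=dict(np.load("top0.npz"));s=dict(np.load("side0.npz"))
print("cam",-c["R"].T@c["t"],-s["R"].T@s["t"])
im=c["image"]
print([cv2.cvtColor(im,cv2.COLOR_RGB2HSV)[v,u].tolist() for u,v in((432,228),(385,236),(300,262),(315,268),(196,269),(182,268),(212,270))])
cr=np.hstack([cv2.resize(im[190:270,350:480],None,fx=4,fy=4,interpolation=cv2.INTER_CUBIC)[:300]])
a=cv2.resize(im[245:290,280:335],None,fx=5,fy=5,interpolation=cv2.INTER_CUBIC)
b=cv2.resize(im[245:290,165:225],None,fx=5,fy=5,interpolation=cv2.INTER_CUBIC)
o=np.zeros((600,800,3),np.uint8);o[:300,:520]=cr;o[310:535,:275]=a;o[310:535,300:600]=b
cv2.imwrite("pics/crop0.png",o[...,::-1])
E
```

```text
cam [0.50882724 0.08056466 1.36877902] [0.68095344 1.39264284 0.58058621]
[[111, 126, 97], [22, 244, 181], [14, 239, 170], [12, 223, 129], [20, 21, 74], [22, 74, 52], [19, 27, 76]]
```

View pics/crop0.png

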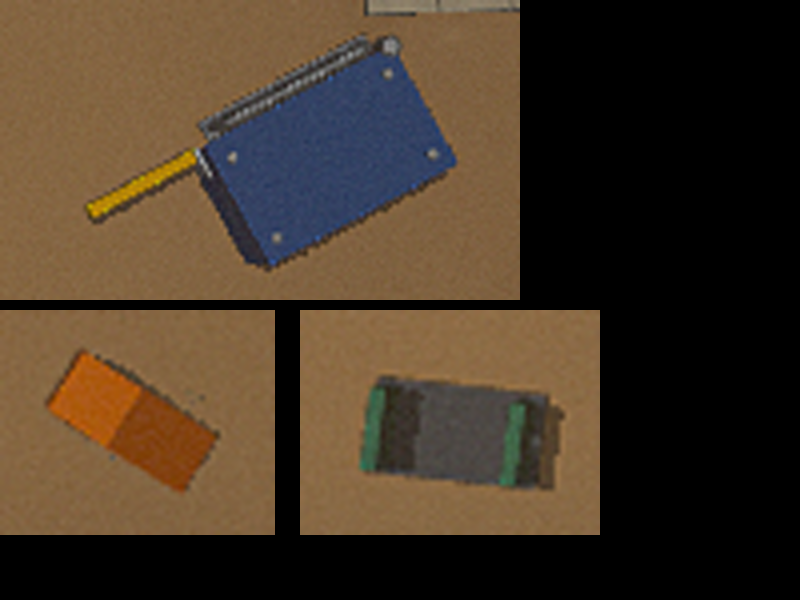

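Crop: hinge at (447,201), bar from (399,229) to tip (373,243), wedge heel (bright) up-left and ramp pointing lower right, rest with stops left and right.

```bash
python3 - <<'E'
from h import *
c=dict(np.load("top0.npz"))
def ang(v): return round(float(np.degrees(np.arctan2(v[1],v[0]))),1)
# hood top by blue mask
m=mask(c,(100,90,80),(125,255,255),(390,190,480,265));k=big(m);r=cv2.minAreaRect(onz(c,k[:,0]+0.0,.072).astype(np.float32))
B=cv2.boxPoints(r);print("hood",r,"\n",B.round(3).tolist())
m=mask(c,(18,180,120),(30,255,255),(365,220,405,250));k=big(m);p=onz(c,k[:,0]+0.0,.046)
r=cv2.minAreaRect(p.astype(np.float32));print("bar",r,cv2.boxPoints(r).round(3).tolist())
h=onz(c,[[447.4,201.2]],.072);print("hinge pix",h)
# wedge
m=mask(c,(8,180,140),(18,255,255),(280,245,335,290));k=big(m);r=cv2.minAreaRect(onz(c,k[:,0]+0.,.055).astype(np.float32));print("heel",r,cv2.boxPoints(r).round(3).tolist())
t=np.array([[215,435],[185,490]])/5+[280,245-62];print("toe",onz(c,t,.010),onz(c,t,.010).mean(0))
m=mask(c,(60,60,40),(95,255,255),(165,245,225,290))
for k in cv2.findContours(m,0,1)[0]:
    if cv2.contourArea(k)>10:r=cv2.minAreaRect(onz(c,k[:,0]+0.,.049).astype(np.float32));print("stop",r)
pl=np.array([[80,376],[247,397],[253,488],[65,472]])/5+[165,245-62];print("plate",onz(c,pl,.006).round(4).tolist(),onz(c,pl,.006).mean(0))
E
```

```text
hood ((0.5678046345710754, -0.3517414927482605), (0.09418819844722748, 0.15119177103042603), 29.013427734375) 
 [[0.49000000953674316, -0.30799999833106995], [0.5630000233650208, -0.4410000145435333], [0.6460000276565552, -0.39500001072883606], [0.5720000267028809, -0.2630000114440918]]
bar ((0.5450910925865173, -0.2244163453578949), (0.008848962374031544, 0.08412288874387741), 29.290239334106445) [[0.5210000276565552, -0.1899999976158142], [0.5619999766349792, -0.2630000114440918], [0.5699999928474426, -0.2590000033378601], [0.527999997138977, -0.1860000044107437]]
hinge pix [[ 0.64457304 -0.39555734]]
heel ((0.46433931589126587, 0.023060372099280357), (0.04011163115501404, 0.03835807740688324), 58.679080963134766) [[0.43799999356269836, 0.01600000075995922], [0.4699999988079071, -0.004000000189989805], [0.4909999966621399, 0.029999999329447746], [0.4580000042915344, 0.05000000074505806]]
toe [[ 0.44198457 -0.0506741 ]
 [ 0.40981431 -0.03343462]] [ 0.42589944 -0.04205436]
stop ((0.43420088291168213, 0.28239357471466064), (0.007628506515175104, 0.04321048781275749), 83.59660339355469)
stop ((0.44127553701400757, 0.3613421320915222), (0.007216696627438068, 0.04316871613264084), 83.93659973144531)
plate [[0.4692, 0.3664], [0.4586, 0.2681], [0.4058, 0.263], [0.4133, 0.3731]] [0.43669167 0.31764633]
```

```bash
cat >> h.py <<'E'
def go(s,xyz,yaw):
    """row (tool axes) to a straight-down pose whose tool x points at yaw deg"""
    q=s["orientation"];r=Ro.from_quat([q[1],q[2],q[3],q[0]])
    t=Ro.from_matrix(Ro.from_euler("z",yaw,degrees=True).as_matrix()@np.diag([1,-1,-1]))
    return np.r_[tool(s,xyz),(r.inv()*t).as_rotvec()].round(4).tolist()
E
python3 - <<'E'
from h import *
from workcell import env, viewer
s=env.get_state();print(go(s,(.4645,.0228,.13),59))
E
```

```text
[0.4352, -0.4106, 0.1233, -0.0016, -0.0007, -0.621]
```

Careful with the scale: shifts go in shares of 0.75 m and turns go in shares of 2 pi rad. That gives: 0.37 m is 0.4933, -0.35 m is -0.4667, -0.55 rad is -0.0875.

```bash
R='x'; echo '{"dx":[0.0667,0.1333,0.1933,0.2533,0.3133,0.3733,0.4333,0.4933],"dy":[-0.0667,-0.1253,-0.1827,-0.24,-0.2933,-0.352,-0.4093,-0.4667],"dz":[0.0133,0.04,0.0533,0.0667,0.0867,0.1067,0.12,0.14],"wx":[0,0,0,0,0,0,0,0],"wy":[0,0,0,0,0,0,0,0],"wz":[-0.0111,-0.0223,-0.0334,-0.0446,-0.0557,-0.0653,-0.0764,-0.0875]}' | python3 nudge.py 0.085 40
echo '{"dx":[0.044,0.0867,0.0869,0.0869],"dy":[-0.04,-0.0808,-0.0808,-0.0808],"dz":[0.0133,0.024,0.024,0.024],"wx":[0,0,-0.0002,-0.0002],"wy":[0,0,0,0],"wz":[-0.0056,-0.0113,-0.0113,-0.0113]}' | python3 nudge.py
python3 - <<'E'
from h import *
from workcell import env, viewer
c=viewer.read_camera("wrist");np.savez("w1.npz",**c);cv2.imwrite("pics/w1.png",c["image"][...,::-1])
s=env.get_state();print(s["tcp_pos"],go(s,(.4645,.0228,.038),59))
m=mask(c,(5,180,90),(18,255,255));k=big(m);print(proj(c,[(.4645,.0228,.055),(.4259,-.0421,.01)]))
m=mask(c,(8,180,150),(18,255,255));k=big(m);r=cv2.minAreaRect(onz(c,k[:,0]+0.,.055).astype(np.float32));print(r)
E
```

```text
clock: 1.1
tcp_pos: [0.4217, -0.076, 0.1525]
orientation: [0.0, 0.887, 0.462, 0.0]
wrist_force: [1.7, -0.5, -0.3]
finger_gap: 0.0849
grip_force: 0.0
clock: 1.6
tcp_pos: [0.4092, 0.0103, 0.1348]
orientation: [0.001, 0.87, 0.493, 0.0]
wrist_force: [0.2, 0.3, -0.0]
finger_gap: 0.0848
grip_force: 0.0
[0.40945337 0.00977121 0.13496881] [0.0396, 0.0403, 0.097, 0.0018, 0.0001, -0.0005]
[[355.06735465 162.36880903]
 [337.88701514 249.07877358]]
((0.4531688988208771, 0.010956719517707825), (0.077996164560318, 0.04317307099699974), 58.95196533203125)
```

View pics/w1.png

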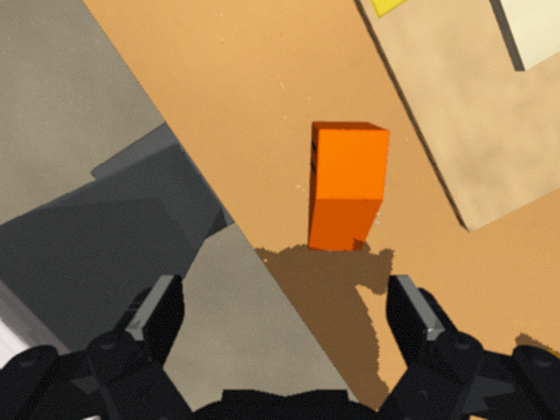

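Wedge heel top at (352,162), as predicted (355,162) within a millimetre; jig edge is close on the right, so I open only to 58 mm.

In the tool's units: 0.099 m is 0.132, 0.085 m is 0.1133, 0.002 rad is 0.0003.

```bash
echo '{"dx":[0.0267,0.0528,0.0528,0.0528,0.0528,0.0528,0.0528],"dy":[0.0267,0.0537,0.0531,0.0531,0.0531,0.0531,0.0531],"dz":[0.0133,0.02,0.04,0.08,0.1133,0.132,0.132],"wx":[0.0003,0.0003,0.0003,0.0003,0.0003,0.0003,0.0003],"wy":[0,0,0,0,0,0,0],"wz":[0,0,0,0,0,0,0]}' | python3 nudge.py 0.058 40
echo '{"dx":[0,0,0,0],"dy":[0,0,0,0],"dz":[0,0,0,0],"wx":[0,0,0,0],"wy":[0,0,0,0],"wz":[0,0,0,0]}' | python3 nudge.py 0.03 50
python3 - <<'E'
from h import *
from workcell import env, viewer
s=env.get_state();print(s["tcp_pos"],s["finger_gap"],s["grip_force"])
print(go(s,(.4645,.0228,.14),59),go(s,(.40,-.10,.14),29))
print(go(s,(.56,-.140,.14),29))
E
```

```text
clock: 2.52
tcp_pos: [0.4632, 0.023, 0.0352]
orientation: [-0.001, 0.871, 0.492, -0.001]
wrist_force: [0.7, 0.6, -0.1]
finger_gap: 0.0579
grip_force: 0.0
clock: 3.02
tcp_pos: [0.4641, 0.0236, 0.0368]
orientation: [0.0, 0.87, 0.492, 0.0]
wrist_force: [-2.8, -0.3, 5.1]
finger_gap: 0.0391
grip_force: 52.0
[0.46414943 0.02358311 0.03678134] 0.03910279928019082 52.02452838420868
[-0.0005, 0.0008, -0.1032, 0.0005, -0.0002, 0.0] [-0.139, 0.0087, -0.1032, 0.0005, -0.0003, 0.5236]
[-0.0908, 0.1665, -0.1031, 0.0005, -0.0003, 0.5236]
```

```bash
python3 - <<'E'
from h import *
from workcell import env, viewer
s=env.get_state()
for p in((.46,-.14,.14),(.626,-.175,.14),(.626,-.175,.039)):print(go(s,p,29.1))
E
```

```text
[-0.1423, 0.0807, -0.1032, 0.0005, -0.0003, 0.5219]
[-0.0869, 0.2411, -0.1031, 0.0005, -0.0003, 0.5219]
[-0.0869, 0.241, -0.0021, 0.0005, -0.0003, 0.5219]
```

In the tool's units: 0.241 m is 0.3213, 0.188 m is 0.2507, 0.522 rad is 0.0831.

```bash
echo '{"dx":[0,0,-0.064,-0.1267,-0.1897,-0.1653,-0.1413,-0.1159],"dy":[0,0,0.036,0.072,0.1076,0.1787,0.2507,0.3213],"dz":[-0.0667,-0.1333,-0.1373,-0.1373,-0.1373,-0.1373,-0.1373,-0.1373],"wx":[0,0,0,0,0,0,0,0],"wy":[0,0,0,0,0,0,0,0],"wz":[0,0,0.0271,0.0541,0.0831,0.0831,0.0831,0.0831]}' | python3 nudge.py
echo '{"dx":[0,0,0,0,0],"dy":[0,0,0,0,0],"dz":[0,0.0533,0.1067,0.1333,0.1333],"wx":[0,0,0,0,0],"wy":[0,0,0,0,0],"wz":[0,0,0,0,0]}' | python3 nudge.py
python3 - <<'E'
from h import *
from workcell import env, viewer
s=env.get_state();print(s["clock"],s["tcp_pos"],s["finger_gap"],s["wrist_force"],go(s,(.626,-.175,.0378),29.1))
c=viewer.read_camera("top");np.savez("t1.npz",**c)
a=cv2.resize(c["image"][170:260,340:480],None,fx=5,fy=5,interpolation=cv2.INTER_CUBIC);cv2.imwrite("pics/t1.png",a[...,::-1])
E
```

```text
clock: 4.03
tcp_pos: [0.6267, -0.1757, 0.1376]
orientation: [-0.001, 0.968, 0.251, -0.001]
wrist_force: [0.5, -0.5, -4.5]
finger_gap: 0.0391
grip_force: 52.5
clock: 4.65
tcp_pos: [0.6234, -0.174, 0.0372]
orientation: [-0.001, 0.968, 0.251, -0.002]
wrist_force: [-0.2, -0.2, -5.9]
finger_gap: 0.0395
grip_force: 52.5
4.65 [ 0.62343754 -0.17397034  0.03722895] 0.03945340602868189 [-0.16428468 -0.17314003 -5.89947875] [0.0017, 0.0021, -0.0006, -0.0035, 0.0028, 0.0002]
```

View pics/t1.png

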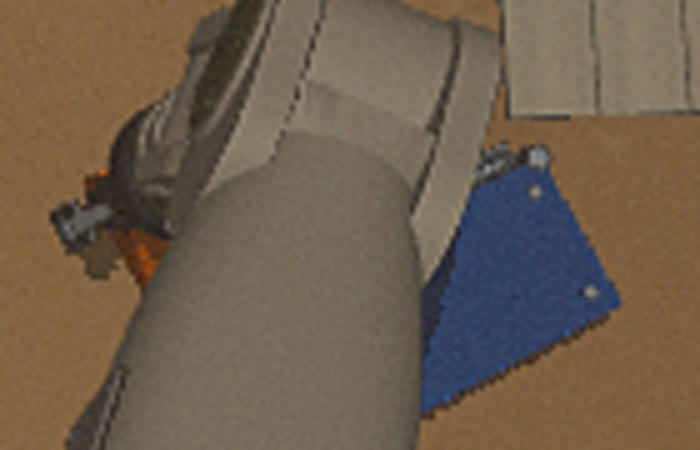

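Bar is occluded by the arm, hood still shut, its right part visible at (540,160)-(620,300) in the crop; wedge is in hand. Now the sweep figures.

```bash
cat >> h.py <<'E'
H=np.array([.6446,-.394]);A=29.1
e=lambda a:np.array([np.cos(np.radians(a)),np.sin(np.radians(a))])
def heel(phi,back=50.5):
    return H+.2*e(A+90+phi)-back/1000*e(A+180+phi)
E
python3 - <<'E'
from h import *
from workcell import env, viewer
s=env.get_state();print(s["tcp_pos"],s["orientation"])
q=Ro.from_euler("z",A,degrees=True).as_matrix()@np.diag([1,-1,-1]);q=Ro.from_matrix(q).as_quat()
s=dict(tcp_pos=np.array([.626,-.175,.038]),orientation=[q[3],*q[:3]])
print(go(s,(*heel(0,70),.038),A))
for p in range(0,31,5):print(go(s,(*heel(p),.038),A+p))
print([heel(p).round(3).tolist() for p in(0,30,60,80)])
E
```

```text
[ 0.62401083 -0.17424955  0.03776801] [-0.0010026   0.96790989  0.25129207 -0.00132132]
[-0.0203, 0.0004, 0.0, 0.0, 0.0, 0.0]
[-0.0398, 0.0004, 0.0, 0.0, 0.0, 0.0]
[-0.0574, -0.0032, 0.0, 0.0, 0.0, -0.0873]
[-0.0753, -0.0053, 0.0, 0.0, 0.0, -0.1745]
[-0.0932, -0.0059, 0.0, 0.0, 0.0, -0.2618]
[-0.1112, -0.0048, 0.0, 0.0, 0.0, -0.3491]
[-0.129, -0.0022, 0.0, 0.0, 0.0, -0.4363]
[-0.1465, 0.0019, 0.0, 0.0, 0.0, -0.5236]
[[0.591, -0.195], [0.499, -0.248], [0.445, -0.34], [0.439, -0.412]]
```

In the tool's units: -0.1465 m is -0.1953, -0.129 m is -0.172, -0.5236 rad is -0.0833.

```bash
echo '{"dx":[-0.0271,-0.0531,-0.0765,-0.1004,-0.1243,-0.1483,-0.172,-0.1953],"dy":[0.0005,0.0005,-0.0043,-0.0071,-0.0079,-0.0064,-0.0029,0.0025],"dz":[0,0,0,0,0,0,0,0],"wx":[0,0,0,0,0,0,0,0],"wy":[0,0,0,0,0,0,0,0],"wz":[0,0,-0.0139,-0.0278,-0.0417,-0.0556,-0.0694,-0.0833]}' | python3 nudge.py
python3 - <<'E'
from h import *
from workcell import env, viewer
s=env.get_state();print(s["tcp_pos"],s["finger_gap"],s["wrist_force"],go(s,(*heel(30),.038),A+30))
c=viewer.read_camera("top");np.savez("t2.npz",**c)
a=cv2.resize(c["image"][170:295,330:480],None,fx=4,fy=4,interpolation=cv2.INTER_CUBIC);cv2.imwrite("pics/t2.png",a[...,::-1])
q=Ro.from_euler("z",A+30,degrees=True).as_matrix()@np.diag([1,-1,-1]);q=Ro.from_matrix(q).as_quat()
s=dict(tcp_pos=np.array([*heel(30),.038]),orientation=[q[3],*q[:3]])
for p in range(35,86,5):print(p,go(s,(*heel(p),.038),A+p))
E
```

```text
clock: 5.7
tcp_pos: [0.4972, -0.247, 0.0385]
orientation: [-0.001, 0.869, 0.495, -0.0]
wrist_force: [1.9, 1.0, -6.8]
finger_gap: 0.04
grip_force: 52.4
[ 0.49722425 -0.24697438  0.03850423] 0.03996591667221356 [ 1.93875741  0.96689163 -6.79593727] [0.0, 0.002, 0.0005, -0.0022, -0.0011, 0.0034]
35 [-0.0176, -0.0036, 0.0, 0.0, 0.0, -0.0873]
40 [-0.0355, -0.0057, 0.0, 0.0, 0.0, -0.1745]
45 [-0.0535, -0.0063, 0.0, 0.0, 0.0, -0.2618]
50 [-0.0714, -0.0052, 0.0, 0.0, 0.0, -0.3491]
55 [-0.0893, -0.0026, 0.0, 0.0, 0.0, -0.4363]
60 [-0.1068, 0.0015, 0.0, 0.0, 0.0, -0.5236]
65 [-0.1238, 0.0072, 0.0, 0.0, 0.0, -0.6109]
70 [-0.1404, 0.0143, 0.0, 0.0, 0.0, -0.6981]
75 [-0.1562, 0.0229, 0.0, 0.0, 0.0, -0.7854]
80 [-0.1712, 0.0328, 0.0, 0.0, 0.0, -0.8727]
85 [-0.1854, 0.0439, 0.0, 0.0, 0.0, -0.9599]
```

View pics/t2.png

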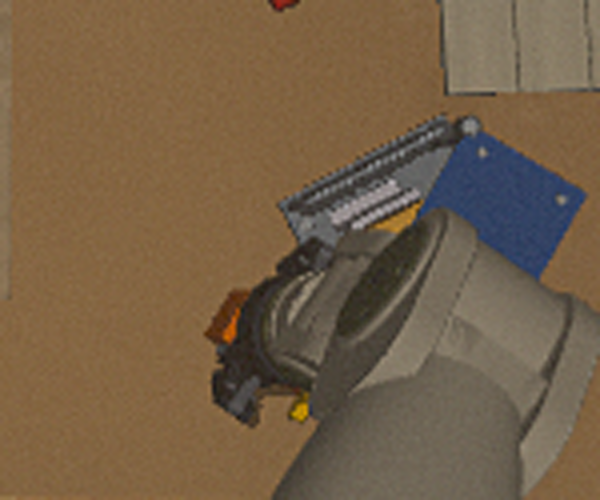

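The hood has turned about 30° with the bar (tip at (300,408)) on the wedge. Continuing.

In the tool's units: -0.1404 m is -0.1872, -0.1238 m is -0.1651, -0.6981 rad is -0.1111.

```bash
echo '{"dx":[-0.0235,-0.0473,-0.0713,-0.0952,-0.1191,-0.1424,-0.1651,-0.1872],"dy":[-0.0048,-0.0076,-0.0084,-0.0069,-0.0035,0.002,0.0096,0.0191],"dz":[0,0,0,0,0,0,0,0],"wx":[0,0,0,0,0,0,0,0],"wy":[0,0,0,0,0,0,0,0],"wz":[-0.0139,-0.0278,-0.0417,-0.0556,-0.0694,-0.0833,-0.0972,-0.1111]}' | python3 nudge.py
python3 - <<'E'
from h import *
from workcell import env, viewer
q=Ro.from_euler("z",A+70,degrees=True).as_matrix()@np.diag([1,-1,-1]);q=Ro.from_matrix(q).as_quat()
s=env.get_state();print(s["tcp_pos"],heel(70),s["wrist_force"])
s=dict(tcp_pos=np.array([*heel(70),.038]),orientation=[q[3],*q[:3]])
for p in(75,80,82):print(p,go(s,(*heel(p),.038),A+p))
E
```

```text
clock: 6.75
tcp_pos: [0.4374, -0.3742, 0.038]
orientation: [-0.002, 0.648, 0.762, 0.0]
wrist_force: [-0.7, 3.0, -6.8]
finger_gap: 0.0398
grip_force: 52.4
[ 0.43740423 -0.37423814  0.03804901] [ 0.43913026 -0.37576722] [-0.65810874  3.00286248 -6.82704796]
75 [-0.0176, -0.0036, 0.0, 0.0, 0.0, -0.0873]
80 [-0.0355, -0.0057, 0.0, 0.0, 0.0, -0.1745]
82 [-0.0427, -0.0061, 0.0, 0.0, 0.0, -0.2094]
```

In the tool's units: -0.0427 m is -0.0569, -0.0355 m is -0.0473, -0.2094 rad is -0.0333.

```bash
echo '{"dx":[-0.0235,-0.0473,-0.0569,-0.0569,-0.0569,-0.0569],"dy":[-0.0048,-0.0076,-0.0081,-0.0081,-0.0081,-0.0081],"dz":[0,0,0,0.0013,0.0027,0.0027],"wx":[0,0,0,0,0,0],"wy":[0,0,0,0,0,0],"wz":[-0.0139,-0.0278,-0.0333,-0.0333,-0.0333,-0.0333]}' | python3 nudge.py
python3 - <<'E'
from h import *
from workcell import env, viewer
c=viewer.read_camera("side");np.savez("s3.npz",**c)
c=viewer.read_camera("top");np.savez("t3.npz",**c)
s=env.get_state();print(s["tcp_pos"],heel(82),s["wrist_force"])
m=mask(c,(100,90,80),(125,255,255),(380,190,520,300));k=big(m);r=cv2.minAreaRect(onz(c,k[:,0]+0.0,.072).astype(np.float32));print("hood",r)
E
```

```text
clock: 7.5
tcp_pos: [0.4388, -0.4176, 0.0362]
orientation: [-0.001, 0.566, 0.825, 0.0]
wrist_force: [-1.7, 2.4, -8.4]
finger_gap: 0.0396
grip_force: 52.5
[ 0.43892883 -0.41783507  0.03631066] [ 0.43982945 -0.41888521] [-1.31957019  1.74189473 -8.53541659]
hood ((0.5918643474578857, -0.4642215371131897), (0.15172740817070007, 0.09427741914987564), 20.84943389892578)
```

In the tool's units: 0.003 m is 0.004, 0.0015 m is 0.002.

```bash
echo '{"dx":[0,0,0],"dy":[0,0,0],"dz":[0.002,0.004,0.004],"wx":[0,0,0],"wy":[0,0,0],"wz":[0,0,0]}' | python3 nudge.py
```

```text
clock: 7.98
tcp_pos: [0.4392, -0.4183, 0.0354]
orientation: [-0.0, 0.566, 0.825, -0.0]
wrist_force: [-5.0, 7.8, 4.2]
finger_gap: 0.0396
grip_force: 53.9
```

In the tool's units: -0.001 m is -0.0013.

```bash
echo '{"dx":[0,0,0,0],"dy":[0,0,0,0],"dz":[-0.0013,-0.0013,-0.0013,-0.0013],"wx":[0,0,0,0],"wy":[0,0,0,0],"wz":[0,0,0,0]}' | python3 nudge.py 0.062
echo '{"dx":[0,0,0,0,0],"dy":[0,0,0,0,0],"dz":[-0.04,-0.1067,-0.1733,-0.2133,-0.2133],"wx":[0,0,0,0,0],"wy":[0,0,0,0,0],"wz":[0,0,0,0,0]}' | python3 nudge.py
python3 - <<'E'
from h import *
from workcell import env, viewer
c=viewer.read_camera("top");np.savez("t4.npz",**c);cv2.imwrite("pics/t4.png",cv2.resize(c["image"][170:310,330:500],None,fx=4,fy=4,interpolation=cv2.INTER_CUBIC)[...,::-1])
s=env.get_state();print(s["tcp_pos"])
m=mask(c,(100,90,80),(125,255,255),(380,190,520,300));k=big(m);r=cv2.minAreaRect(onz(c,k[:,0]+0.0,.072).astype(np.float32));print("hood",r)
P=H-.05*e(A)+.075*e(A+90);print(P,go(s,(*P,.15),A))
E
```

```text
clock: 8.48
tcp_pos: [0.4395, -0.4191, 0.0349]
orientation: [-0.0, 0.566, 0.825, -0.0]
wrist_force: [-0.4, 0.0, -0.6]
finger_gap: 0.0619
grip_force: 0.0
clock: 9.1
tcp_pos: [0.4406, -0.4203, 0.1978]
orientation: [0.002, 0.566, 0.825, -0.001]
wrist_force: [0.3, -0.5, -0.5]
finger_gap: 0.062
grip_force: 0.0
[ 0.43986452 -0.41944579  0.19568571]
hood ((0.5920587778091431, -0.46443992853164673), (0.15163756906986237, 0.09429159015417099), 21.076356887817383)
[ 0.56443624 -0.35278385] [0.0175, 0.1402, 0.0457, 0.0014, 0.0014, 1.431]
```

View pics/t4.png

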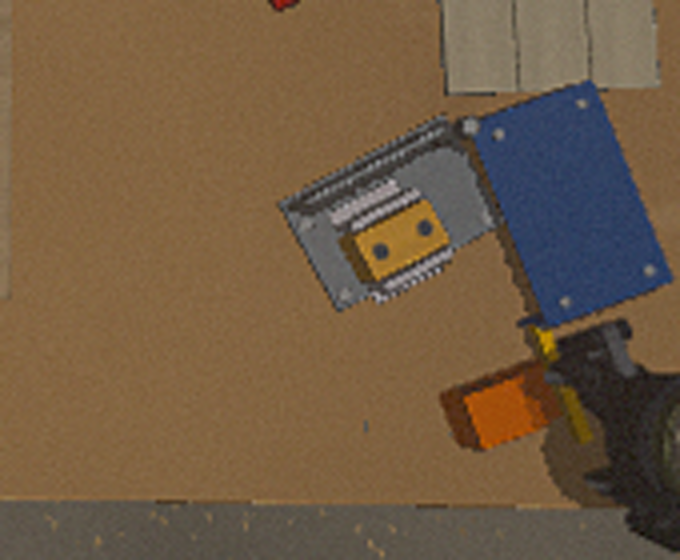

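Hood is propped at 82°; block top with dots at crop (381,250) and (425,228).

In the tool's units: 0.14 m is 0.1867, 0.122 m is 0.1627, 1.431 rad is 0.2278.

```bash
python3 - <<'E'
from h import *
c=dict(np.load("t4.npz"))
d=onz(c,np.array([[381,250],[425,228]])/4+[330,170],.05);print(d,d.mean(0),np.degrees(np.arctan2(*(d[0]-d[1])[::-1])))
E
echo '{"dx":[0.0027,0.0053,0.008,0.012,0.0147,0.0173,0.02,0.0233],"dy":[0.0227,0.0467,0.0693,0.0933,0.1173,0.14,0.1627,0.1867],"dz":[0.0067,0.0147,0.0227,0.0307,0.0387,0.0467,0.0547,0.0613],"wx":[0,0,0,0,0,0,0,0.0002],"wy":[0,0,0,0,0,0,0,0.0002],"wz":[0.0286,0.0573,0.0859,0.1146,0.1432,0.1719,0.2005,0.2278]}' | python3 nudge.py 0.085
python3 - <<'E'
from h import *
from workcell import env, viewer
c=viewer.read_camera("wrist");c=viewer.read_camera("wrist");np.savez("w4.npz",**c);cv2.imwrite("pics/w4.png",c["image"][...,::-1])
s=env.get_state();print(s["tcp_pos"],s["orientation"])
P=H-.05*e(A)+.075*e(A+90);print(go(s,(*P,.038),A))
E
```

```text
[[ 0.55558356 -0.33887995]
 [ 0.57190952 -0.37061069]] [ 0.56374654 -0.35474532] 117.22652585780452
clock: 10.15
tcp_pos: [0.5631, -0.3511, 0.1458]
orientation: [-0.002, 0.969, 0.248, -0.002]
wrist_force: [0.5, 0.2, -0.9]
finger_gap: 0.0849
grip_force: 0.0
[ 0.56372234 -0.35026523  0.14547664] [-0.00279872  0.96771747  0.25201662 -0.00163726]
[-0.0004, 0.0032, 0.1075, -0.0062, 0.0018, 0.0016]
```

View pics/w4.png

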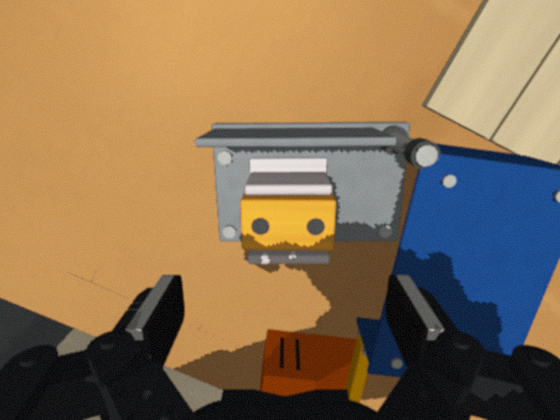

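Wrist view: block top with dots at (260,227), (315,227), between the cheeks, free of the hood.

```bash
python3 - <<'E'
from h import *
from workcell import env, viewer
c=dict(np.load("w4.npz"));d=onz(c,[[260,227],[315,227]],.05);p=d.mean(0);print(d,p,np.degrees(np.arctan2(*(d[0]-d[1])[::-1])),np.linalg.norm(d[0]-d[1]))
m=mask(c,(15,150,100),(30,255,255),(230,185,345,255));r=cv2.minAreaRect(onz(c,big(m)[:,0]+0.,.05).astype(np.float32));print(r)
s=env.get_state();print(go(s,(*p,.038),A),go(s,(.5642,-.3535,.038),A))
E
```

```text
[[ 0.55231883 -0.3393277 ]
 [ 0.5695526  -0.3708003 ]] [ 0.56093571 -0.355064  ] 118.70424199170473 0.035882132854987515
((0.5631928443908691, -0.3545205593109131), (0.04043387249112129, 0.06386984884738922), 30.104007720947266)
[-0.0046, 0.0035, 0.1075, -0.0062, 0.0018, 0.0016] [-0.001, 0.0037, 0.1075, -0.0062, 0.0018, 0.0016]
```

In the tool's units: 0.1095 m is 0.146, -0.002 m is -0.0027, 0.002 rad is 0.0003.

```bash
echo '{"dx":[-0.0027,-0.0027,-0.0027,-0.0027,-0.0027,-0.0027],"dy":[0.0053,0.0053,0.0053,0.0053,0.0053,0.0053],"dz":[0.04,0.08,0.1133,0.1333,0.146,0.146],"wx":[-0.0006,-0.001,-0.001,-0.001,-0.001,-0.001],"wy":[0.0002,0.0003,0.0003,0.0003,0.0003,0.0003],"wz":[0.0002,0.0003,0.0003,0.0003,0.0003,0.0003]}' | python3 nudge.py 0.08
echo '{"dx":[0,0,0,0],"dy":[0,0,0,0],"dz":[0,0,0,0],"wx":[0,0,0,0],"wy":[0,0,0,0],"wz":[0,0,0,0]}' | python3 nudge.py 0.05 60
echo '{"dx":[0,0,0,0,0],"dy":[0,0,0,0,0],"dz":[-0.0267,-0.08,-0.1333,-0.16,-0.16],"wx":[0,0,0,0,0],"wy":[0,0,0,0,0],"wz":[0,0,0,0,0]}' | python3 nudge.py
python3 - <<'E'
from h import *
from workcell import env, viewer
s=env.get_state();print(s["tcp_pos"],s["orientation"])
for y in(A,85,-5):print(go(s,(.465,-.14,.09),y),s["joint_pos"].round(2) if hasattr(s["joint_pos"],"round") else s["joint_pos"])
E
```

```text
clock: 11.0
tcp_pos: [0.5629, -0.3565, 0.0398]
orientation: [0.002, 0.968, 0.251, 0.001]
wrist_force: [-2.5, 1.0, 2.4]
finger_gap: 0.0802
grip_force: 1.5
clock: 11.5
tcp_pos: [0.5653, -0.3579, 0.0419]
orientation: [0.004, 0.968, 0.251, 0.003]
wrist_force: [-0.6, -0.5, 8.3]
finger_gap: 0.0607
grip_force: 67.4
clock: 12.12
tcp_pos: [0.5643, -0.3569, 0.1611]
orientation: [0.003, 0.968, 0.251, 0.002]
wrist_force: [0.4, 0.4, -3.8]
finger_gap: 0.061
grip_force: 66.7
[ 0.56430276 -0.35693982  0.16107552] [0.00337524 0.96802704 0.250811   0.00246876]
[0.0183, -0.2384, 0.0693, 0.0078, -0.0031, -0.0009] [-0.68  0.52  0.14  1.18 -0.    1.95]
[0.0183, -0.2384, 0.0693, 0.0087, 0.001, -0.9765] [-0.68  0.52  0.14  1.18 -0.    1.95]
[0.0183, -0.2384, 0.0693, 0.0066, -0.0053, 0.5943] [-0.68  0.52  0.14  1.18 -0.    1.95]
```

In the tool's units: -0.238 m is -0.3173, -0.192 m is -0.256, -0.003 rad is -0.0005.

```bash
echo '{"dx":[0.0053,0.0107,0.0147,0.02,0.024,0.024,0.024,0.024],"dy":[-0.064,-0.128,-0.192,-0.256,-0.3173,-0.3173,-0.3173,-0.3173],"dz":[0.0133,0.0333,0.0533,0.0733,0.0933,0.1333,0.1533,0.16],"wx":[0.0003,0.0006,0.001,0.0012,0.0012,0.0012,0.0012,0.0012],"wy":[0,0,0,0,-0.0005,-0.0005,-0.0005,-0.0005],"wz":[0,0,0,0,0,0,0,0]}' | python3 nudge.py
echo '{"dx":[0,0],"dy":[0,0],"dz":[0,0],"wx":[0,0],"wy":[0,0],"wz":[0,0]}' | python3 nudge.py
```

```text
clock: 13.12
tcp_pos: [0.4634, -0.1395, 0.0368]
orientation: [-0.002, 0.968, 0.25, -0.002]
wrist_force: [0.1, 0.2, -2.9]
finger_gap: 0.061
grip_force: 66.8
clock: 13.38
tcp_pos: [0.4649, -0.1403, 0.0389]
orientation: [-0.001, 0.968, 0.25, -0.001]
wrist_force: [0.0, 0.1, -3.5]
finger_gap: 0.0611
grip_force: 66.9
```

In the tool's units: 0.0055 m is 0.0073, 0.005 m is 0.0067, 0.001 rad is 0.0002.

```bash
echo '{"dx":[0,0,0,0,0],"dy":[0,0,0,0,0],"dz":[0.0027,0.0053,0.0067,0.0073,0.0073],"wx":[0.0002,0.0002,0.0002,0.0002,0.0002],"wy":[0.0002,0.0002,0.0002,0.0002,0.0002],"wz":[0,0,0,0,0]}' | python3 nudge.py
```

```text
clock: 14.0
tcp_pos: [0.4643, -0.1397, 0.0342]
orientation: [-0.002, 0.968, 0.25, -0.0]
wrist_force: [-3.8, 0.2, 9.8]
finger_gap: 0.0609
grip_force: 68.7
```

Contact with the bench. Release, lift, turn 90°.

In the tool's units: -0.001 m is -0.0013.

```bash
echo '{"dx":[0,0,0,0],"dy":[0,0,0,0],"dz":[-0.0013,-0.0013,-0.0013,-0.0013],"wx":[0,0,0,0],"wy":[0,0,0,0],"wz":[0,0,0,0]}' | python3 nudge.py 0.082
echo '{"dx":[0,0,0,0,0,0,0,0],"dy":[0,0,0,0,0,0,0,0],"dz":[-0.04,-0.1067,-0.16,-0.16,-0.16,-0.16,-0.16,-0.16],"wx":[0,0,0,0,0,0,0,0],"wy":[0,0,0,0,0,0,0,0],"wz":[0,0,0,-0.0271,-0.0541,-0.0812,-0.1082,-0.1353]}' | python3 nudge.py
echo '{"dx":[0,0,0,0,0,0],"dy":[0,0,0,0,0,0],"dz":[0,0,0,0,0,0],"wx":[0,0,0,0,0,0],"wy":[0,0,0,0,0,0],"wz":[-0.0271,-0.0541,-0.0812,-0.1146,-0.1146,-0.1146]}' | python3 nudge.py 0.06
python3 - <<'E'
from h import *
from workcell import env, viewer
c=viewer.read_camera("wrist");np.savez("w5.npz",**c);cv2.imwrite("pics/w5.png",c["image"][...,::-1])
s=env.get_state();print(s["tcp_pos"],s["orientation"],s["finger_gap"])
m=mask(c,(15,150,90),(30,255,255));r=cv2.minAreaRect(onz(c,big(m)[:,0]+0.,.042).astype(np.float32));print(r,proj(c,[(.4643,-.1397,.042)]))
print(go(s,(.4643,-.1397,.03),A+90))
E
```

```text
clock: 14.5
tcp_pos: [0.464, -0.1395, 0.0335]
orientation: [-0.002, 0.968, 0.25, -0.001]
wrist_force: [0.3, 0.4, -0.6]
finger_gap: 0.0819
grip_force: 0.0
clock: 15.5
tcp_pos: [0.4642, -0.1399, 0.1535]
orientation: [-0.002, 0.777, 0.63, 0.0]
wrist_force: [0.0, 0.5, -0.5]
finger_gap: 0.0823
grip_force: 0.0
clock: 16.25
tcp_pos: [0.4643, -0.1399, 0.1536]
orientation: [-0.002, 0.509, 0.861, 0.001]
wrist_force: [0.5, 0.1, 0.6]
finger_gap: 0.0599
grip_force: 0.0
[ 0.46433159 -0.13994665  0.15365114] [-0.0021187   0.50885009  0.86085201  0.00095731] 0.059952664707242975
((0.45984646677970886, -0.14386512339115143), (0.05359777435660362, 0.07979705184698105), 26.83296012878418) [[287.08102795 210.56550958]]
[-0.0003, 0.0002, 0.1237, -0.0005, -0.0046, -0.0048]
```

View pics/w5.png

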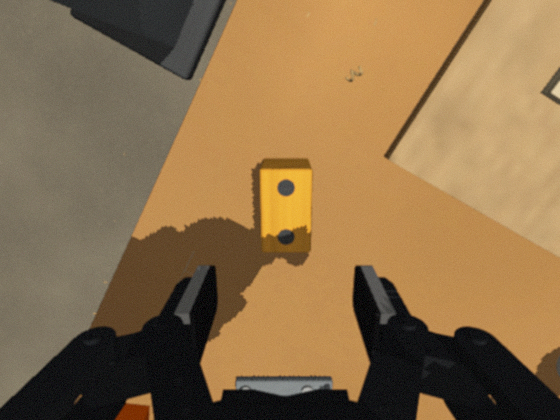

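Block stands upright, dots at (286,188), (286,237), centre where expected. Grip it by the long sides.

Careful with the scale: shifts go in shares of 0.75 m and turns go in shares of 2 pi rad. That gives: 0.1215 m is 0.162, 0.115 m is 0.1533, -0.005 rad is -0.0008.

```bash
echo '{"dx":[0,0,0,0,0],"dy":[0,0,0,0,0],"dz":[0.0667,0.12,0.1533,0.162,0.162],"wx":[0,0,0,0,0],"wy":[-0.0003,-0.0006,-0.0006,-0.0006,-0.0006],"wz":[-0.0003,-0.0008,-0.0008,-0.0008,-0.0008]}' | python3 nudge.py
echo '{"dx":[0,0,0,0],"dy":[0,0,0,0],"dz":[0,0,0,0],"wx":[0,0,0,0],"wy":[0,0,0,0],"wz":[0,0,0,0]}' | python3 nudge.py 0.025 60
echo '{"dx":[0,0,0,0,0],"dy":[0,0,0,0,0],"dz":[-0.0533,-0.12,-0.1733,-0.1733,-0.1733],"wx":[0,0,0,0,0],"wy":[0,0,0,0,0],"wz":[0,0,0,0,0]}' | python3 nudge.py
python3 - <<'E'
from h import *
from workcell import env, viewer
s=env.get_state();print(s["tcp_pos"],s["orientation"])
print(go(s,(.39,.10,.16),84.7),go(s,(.4377,.32,.16),84.7))
E
```

```text
clock: 16.92
tcp_pos: [0.4642, -0.1396, 0.0324]
orientation: [-0.0, 0.506, 0.863, -0.0]
wrist_force: [0.5, -0.4, -0.3]
finger_gap: 0.0598
grip_force: 0.0
clock: 17.42
tcp_pos: [0.4652, -0.1401, 0.0336]
orientation: [0.001, 0.506, 0.863, 0.0]
wrist_force: [0.2, -0.2, 7.1]
finger_gap: 0.0351
grip_force: 61.5
clock: 18.05
tcp_pos: [0.4633, -0.1392, 0.1612]
orientation: [-0.001, 0.506, 0.863, -0.0]
wrist_force: [-0.5, 0.8, -3.7]
finger_gap: 0.0351
grip_force: 61.5
[ 0.46334597 -0.13916077  0.16119284] [-1.10047438e-03  5.05700913e-01  8.62708158e-01 -1.01145512e-04]
[0.2445, 0.0528, 0.0016, -0.0018, -0.0014, 0.6029] [0.4132, 0.2019, 0.0017, -0.0018, -0.0014, 0.6029]
```

In the tool's units: 0.3305 m is 0.4407, 0.1446 m is 0.1928, 0.603 rad is 0.096.

```bash
echo '{"dx":[0.0627,0.1253,0.188,0.2507,0.3133,0.376,0.4407,0.4407],"dy":[0.028,0.0547,0.0827,0.1093,0.1373,0.1653,0.1928,0.1928],"dz":[0,0,0,0,0,0,0.0013,0.0013],"wx":[0,0,0,0,0,0,-0.0002,-0.0002],"wy":[0,0,0,0,0,0,-0.0002,-0.0002],"wz":[0.0137,0.0274,0.0411,0.0547,0.0684,0.0821,0.096,0.096]}' | python3 nudge.py
echo '{"dx":[0,0],"dy":[0,0],"dz":[0,0],"wx":[0,0],"wy":[0,0],"wz":[0,0]}' | python3 nudge.py
python3 - <<'E'
from h import *
from workcell import env, viewer
c=viewer.read_camera("wrist");np.savez("w6.npz",**c);cv2.imwrite("pics/w6.png",c["image"][...,::-1])
s=env.get_state();print(s["tcp_pos"],s["orientation"])
m=mask(c,(60,60,40),(95,255,255))
for k in cv2.findContours(m,0,1)[0]:
    if cv2.contourArea(k)>60:
        print(cv2.approxPolyDP(k,3,True)[:,0].tolist());print(cv2.minAreaRect(onz(c,k[:,0]+0.,.049).astype(np.float32)))
E
```

```text
clock: 19.05
tcp_pos: [0.4265, 0.2221, 0.159]
orientation: [-0.001, 0.737, 0.676, -0.002]
wrist_force: [0.4, -1.0, -4.6]
finger_gap: 0.0354
grip_force: 61.3
clock: 19.3
tcp_pos: [0.4284, 0.2183, 0.1604]
orientation: [0.0, 0.739, 0.673, -0.001]
wrist_force: [0.4, -0.1, -3.1]
finger_gap: 0.0355
grip_force: 61.3
[0.42866797 0.21827832 0.16070743] [ 1.35832222e-04  7.39650151e-01  6.72991279e-01 -6.11977613e-04]
[[318, 108], [251, 105], [246, 108], [246, 119], [317, 122]]
((0.43230611085891724, 0.28250598907470703), (0.011013374663889408, 0.045756809413433075), 84.6300277709961)
```

View pics/w6.png

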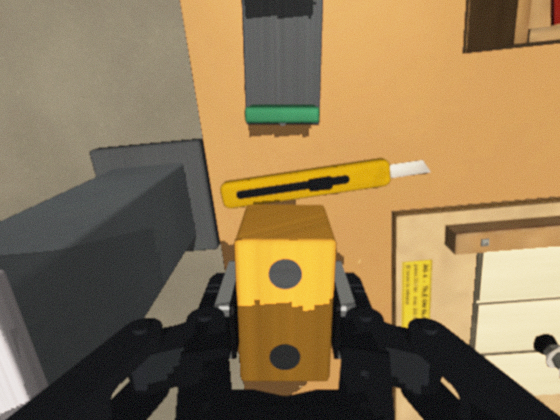

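Held block dots at (286,273), (286,356); rest's near stop at (283,114); knife passes below, untouched.

```bash
python3 - <<'E'
from h import *
from workcell import env, viewer
c=dict(np.load("w6.npz"));s=env.get_state()
d=onz(c,[[286,273],[286,356]],s["tcp_pos"][2]-.0336+.042);print(d,d.mean(0)-s["tcp_pos"][:2],np.linalg.norm(d[0]-d[1]))
g=onz(c,[[248,106],[318,108]],.049);print("far edge near stop",g,g.mean(0)+.035*e(84.7))
print(go(s,(.437,.3215,.16),84.7),go(s,(.437,.3215,.046),84.7))
E
```

```text
[[0.43012271 0.23541689]
 [0.42680188 0.19966326]] [-0.00020567 -0.00073824] 0.03590752069942656
far edge near stop [[0.41146146 0.28877879]
 [0.45518743 0.28345223]] [0.43655741 0.32096587]
[0.1035, -0.0014, 0.0006, -0.0006, 0.0011, -0.0018] [0.1037, -0.0014, 0.1146, -0.0006, 0.0011, -0.0018]
```

In the tool's units: 0.1038 m is 0.1384, 0.06 m is 0.08, -0.0018 rad is -0.0003.

```bash
echo '{"dx":[0.0667,0.1384,0.1384,0.1384,0.1384,0.1384],"dy":[-0.0013,-0.0019,-0.0019,-0.0019,-0.0019,-0.0019],"dz":[0,0,0.04,0.08,0.08,0.08],"wx":[0,0,0,0,0,0],"wy":[0,0.0002,0.0002,0.0002,0.0002,0.0002],"wz":[0,-0.0003,-0.0003,-0.0003,-0.0003,-0.0003]}' | python3 nudge.py
python3 - <<'E'
from h import *
from workcell import env, viewer
s=env.get_state();print(s["tcp_pos"],go(s,(.437,.3218,.046),84.7))
E
```

```text
clock: 20.1
tcp_pos: [0.4379, 0.3224, 0.1022]
orientation: [0.0, 0.739, 0.674, 0.001]
wrist_force: [-0.7, -0.2, -2.9]
finger_gap: 0.035
grip_force: 61.2
[0.43785918 0.32244101 0.10219155] [-0.0008, -0.0009, 0.0562, 0.0013, -0.001, 0.0004]
```

In the tool's units: 0.059 m is 0.0787, 0.055 m is 0.0733.

```bash
echo '{"dx":[-0.0007,-0.0007,-0.0007,-0.0007,-0.0007,-0.0007],"dy":[-0.0009,-0.0009,-0.0009,-0.0009,-0.0009,-0.0009],"dz":[0.02,0.04,0.06,0.0733,0.0787,0.0787],"wx":[0,0,0,0,0,0],"wy":[0,0,0,0,0,0],"wz":[0,0,0,0,0,0]}' | python3 nudge.py; echo '{"dx":[0,0],"dy":[0,0],"dz":[0,0],"wx":[0,0],"wy":[0,0],"wz":[0,0]}' | python3 nudge.py
```

```text
clock: 20.85
tcp_pos: [0.4362, 0.3225, 0.042]
orientation: [-0.0, 0.738, 0.674, 0.0]
wrist_force: [0.1, 0.2, -3.8]
finger_gap: 0.0353
grip_force: 61.4
clock: 21.1
tcp_pos: [0.4367, 0.3228, 0.0428]
orientation: [0.0, 0.738, 0.674, 0.001]
wrist_force: [0.3, -0.9, -3.9]
finger_gap: 0.0352
grip_force: 61.4
```

```bash
echo '{"dx":[0,0,0,0],"dy":[0,0,0,0],"dz":[0.002,0.004,0.0053,0.0053],"wx":[0,0,0,0],"wy":[0,0,0,0],"wz":[0,0,0,0]}' | python3 nudge.py
```

```text
clock: 21.6
tcp_pos: [0.4364, 0.3227, 0.0396]
orientation: [0.0, 0.738, 0.674, 0.001]
wrist_force: [-2.8, -2.1, 8.4]
finger_gap: 0.0353
grip_force: 63.0
```

In the tool's units: -0.001 m is -0.0013.

```bash
echo '{"dx":[0,0,0,0],"dy":[0,0,0,0],"dz":[-0.0013,-0.0013,-0.0013,-0.0013],"wx":[0,0,0,0],"wy":[0,0,0,0],"wz":[0,0,0,0]}' | python3 nudge.py 0.054
echo '{"dx":[0,0,0,0,-0.0667,-0.1467,-0.2133,-0.2133],"dy":[0,0,0,0,0,0,0,0],"dz":[-0.0267,-0.08,-0.1467,-0.2133,-0.2267,-0.2267,-0.2267,-0.2267],"wx":[0,0,0,0,0,0,0,0],"wy":[0,0,0,0,0,0,0,0],"wz":[0,0,0,0,0,0,0,0]}' | python3 nudge.py
python3 - <<'E'
from h import *
from workcell import env, viewer
w=viewer.read_camera("wrist");t=viewer.read_camera("top")
im=np.zeros((600,800,3),np.uint8);im[:280,:400]=w["image"][0:280,80:480];im[:300,400:800]=cv2.resize(t["image"][240:300,150:230],(400,300))
im[300:,:]=cv2.resize(t["image"][140:290,300:500],(800,600))[:300] if 0 else cv2.resize(t["image"][190:300,270:500],(800,300),interpolation=cv2.INTER_CUBIC)
cv2.imwrite("pics/end.png",im[...,::-1])
m=mask(w,(60,60,40),(95,255,255))
for k in cv2.findContours(m,0,1)[0]:
    if cv2.contourArea(k)>60: print("stop",cv2.minAreaRect(onz(w,k[:,0]+0.,.049).astype(np.float32)))
m=mask(t,(100,90,80),(125,255,255),(380,190,520,300));print("hood",cv2.minAreaRect(onz(t,big(m)[:,0]+0.0,.072).astype(np.float32)),env.get_state()["clock"])
E
```

```text
clock: 22.1
tcp_pos: [0.4363, 0.3225, 0.0391]
orientation: [-0.0, 0.738, 0.674, 0.0]
wrist_force: [0.4, 0.4, 0.6]
finger_gap: 0.0538
grip_force: 0.0
clock: 23.1
tcp_pos: [0.4212, 0.1605, 0.2093]
orientation: [0.0, 0.74, 0.673, 0.0]
wrist_force: [-0.3, -0.8, 0.0]
finger_gap: 0.0533
grip_force: 0.0
stop ((0.43159252405166626, 0.27871173620224), (0.014695800840854645, 0.04634727165102959), 83.62433624267578)
hood ((0.5920587778091431, -0.46443992853164673), (0.15163756906986237, 0.09429159015417099), 21.076356887817383) 23.2
```

View pics/end.png

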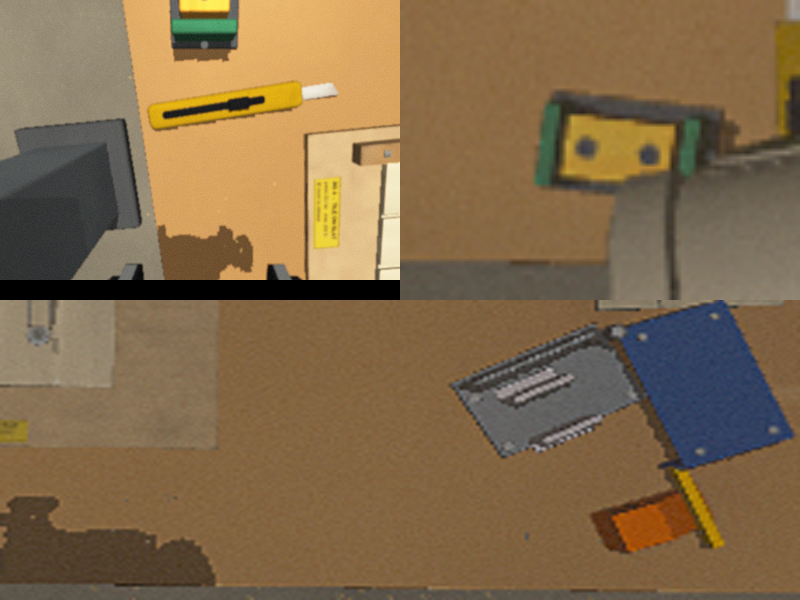

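The block sits flat between the stops with even gaps of about 7 px at (560,145) and (678,145), and the hood is still propped at 82°, unchanged. The knife is where it was.

```bash
python3 -c "
from workcell import env, viewer
print(env.get_state()['qvel']);print(env.hand_in())"
```

```text
[ 0.03119771  0.01423571  0.01536832 -0.00067582  0.00183562  0.00039529]
the job is handed in; nothing more can be done
None
```

The job is handed in at about 23 s: the hood is propped open at about 82° by the wedge, and the block was put down upright, taken again by its long sides, and now sits flat and centred between the rest's end stops, with the tub, knife and spring clamp not touched by any move.

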